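# Stow the cover-slip box behind a drop-bar gate

## Robot

A 7-joint arm with a two-finger parallel gripper is mounted at the origin on a cart in front of the work surface, level with it; the furniture and walls round the work are solid. World frame = base frame: x ahead of the robot, y to its left, z up, the work surface at z = 0. Lengths are in mm, angles in rad, forces in N, time in s.
With the tool pointing down it reaches from about 400 to 875 mm from the base axis. Payload 4.4 kg.
Tool frame: the origin (TCP) lies at the very end of the fingers, on their centre line; the grasp point (between the pads) lies ctrl.grip_depth behind it (ctrl.grip_depth is the distance from the TCP to the grasp point, in mm); y points along the fingers, x is the direction in which the jaws open and shut, and the axes are right-handed (so a half turn about y gives the same grasp; the last joint's range is limited). The gripper opens to 85 mm and grips with 20 to 120 N. Pads are 22 mm wide; open, the fingers measure 114 mm over their backs; the gripper's body (76 mm by 85 mm) begins 54 mm behind the grasp point. The pads swing forward as they close: fully open they stand 13 mm farther back than shut.
Start: joints at [-1.408, 0.628, 0.038, 1.517, -0.027, 0.996, -0.02], TCP at [147.4, 633.081, 231.313] pointing down, gripper open.
Joint ranges: [-3.06, 3.06], [-0.37, 2.12], [-1.25, 1.32], [0.18, 2.47], [-1.1, 4.24], [0.23, 1.98], [-2.94, 2.94]. Speed limits (rad/s): [2.57, 2.57, 3.14, 3.14, 3.14, 3.14, 3.14].

## Interface

Orientations are given as [roll, pitch, yaw] about the fixed x, y, z axes, in that order (R = Rz(yaw) Ry(pitch) Rx(roll)).
In Python, from cell import ctrl gives the robot as it stands.
- The arm moves only by the tool apply_moves, never from a script. Its argument "motion" is a list of rows, each a list of 5 numbers: the shift along the tool's x, y, z in cm, then the turn about the tool's y in rad, then the finger opening in cm, from 0 to 8.54. In form: [[tx, ty, tz, roll, hand], ...]. A call has 1 to 20 rows; each row is the pose to reach, as a shift and turn from the pose commanded when the call began, along the tool's axes at that moment; what a row does not reach only later rows make up. A row lasts 1/8 s, in which the tool goes at most 62.5 mm and 10.7 degrees, less where a joint would pass 70% of its speed; a pose out of reach is approached as far as the arm can. A call with a gripper value outside its range is refused whole. The fingers move at their own pace and stop on an object; the grip force is fixed at half the most. Time passes only in rows, so rows that repeat a pose let the fingers close. It gives the time, the measured TCP pose, the force and the opening at its end, in the units of the state.
- ctrl.read_state(): the state, without advancing time (a new reading comes with each control period).
- ctrl.get_image(name): name is "scene" or "side" or "wrist"; returns a dict with "image" (420x560x3 uint8, red, green, blue), "vfov" (degrees; the focal length in pixels is half the picture's height over the tangent of half this angle, whatever the lens; pixels are square), "cx", "cy" (the principal point, pixels), "extrinsics" (4x4, takes a point from world to camera coordinates); the wrist camera has in their place "tool_from_camera" (4x4, takes a point from camera to tool coordinates, whose origin is the TCP and whose axes are the tool frame's). Camera axes: x right, y up, looking along -z (the intrinsics and any distortion apply to the point x, -y, -z); pixel columns grow to the right and rows downward; lengths in mm; the calibration is good to about 2 mm. The wrist camera is an equidistant fisheye: a pixel r from the principal point sees the ray r / f radians off the axis. A picture is of the moment at which its call begins: read the wrist's pose just before it. There is no depth.
- ctrl.finish_job(): hands the job in, once; it reports no verdict.
Trained networks look in a picture, given as the dict that the camera call returned (one of the last four; its "shot" number tells which), for a name from the list of things; names that differ only in an ending like _2 or _b are one class to them, and where a whole thing is asked for, a point or a joint stands for the part that bears it (a point fixed in the world has none). Each returns a list of dicts, best first, with "confidence" (0 to 1); they miss things now and then, are a little off and sometimes report something else, mostly with a low value. They report only what shows in the picture. A call takes as long as a camera call.
- ctrl.search_frame(picture, query): "location" ([x, y, z] in mm, in world coordinates, good to about 4 mm: the middle of the surface that is visible of it).
- ctrl.mark_of(picture, query): "location" ([x, y, z] in mm, in world coordinates, good to about 4 mm: a listed point, or the origin of a listed thing).
The state is a dict: "clock": time; "qpos": joint angles; "qd": joint speeds; "tau": joint torques, N m; "eef_pos": TCP position; "tool_rot": TCP orientation; "force": force on the tool from outside, world axes, zero at the start; "torque": the same for the moment, N m; "width": finger opening in mm.
Only numpy, scipy, OpenCV 4.12 (cv2) and the standard library are available. Lean on these libraries where they do the work, as an engineer would, in place of code of your own. Each camera call takes 0.05 s, during which the arm holds its last target.

## Task

The cover-slip box (the shorter, higher of the two loose cartons) belongs in the low steel bay on the worktop, whose gate is held by a gravity drop bar. Lift the bar over its catch, swing the gate wide open, slide the box lengthwise and right way up all the way into the bay, then swing the gate fully shut so that the bar drops back down behind its catch. Leave the other loose things where they stand.

Things in the scene. Friction and masses are not known exactly. Their poses are not given: they have to be found in the camera images.
- bay: Low grey steel bay fixed on the worktop, 44 mm high, roofed, open at one end. Origin on the worktop at the middle of its mouth; x points into the bay (the way the box slides), y to the left looking in, z up. Front flanges, 5 mm thick, beside the mouth reach to y = -88 and +92 mm. Drop bar and catch are at +y, the gate hinge at -y
- gate (a joint): Aluminium gate, upright plate 6 mm thick, z 4 to 46 mm, close in front of the mouth; hinge at bay (-4, -80) mm, free edge at bay y = +52 mm when shut. 0 = shut; opens outward (free edge to bay -x, counter-clockwise from above), 1.57 = square to the front, stop 2.1 rad. Hinge friction 0.03 N m: stays where left. The latched bar holds it within 0.04 rad of shut
- bar (a joint): Steel drop bar, 10 mm thick, 12 mm high, in front of the gate and carried by it; pivot at bay y = +28 mm, height 34 mm. 0 = level (falls there by its weight), grows as its nose rises, stop 0.5 rad. Latched, its nose lies behind the catch lip; it must rise 0.25 rad to clear it, 0.33 is ample. An upright round weight, 14 mm thick, top at height 56 mm, sits on it at bay y = +59 mm
- thumb_plate (a point): Centre of the top of the bar's thumb plate, 36 x 36 mm, level, 36 mm high, 50 mm from the pivot; at bay (-38, -22) mm when shut. Its outer edge has a lip 10 mm high: pocket 32 mm wide between lip and bar, open at both sides. 1 N down tips the bar: 16 mm down raises it 0.33 rad, 24 mm is the stop (a wide fingertip tips it sooner). A fingertip in the pocket draws the gate open by the lip
- gate_hinge (a point): Point on the upright hinge axis of the gate, 25 mm above the worktop; fixed to the gate: its x is square to the gate (pointing into the bay when shut), its y points along the gate to the free edge
- pivot_boss (a point): Centre of the front face of the round steel boss on which the bar pivots: 18 mm thick, fixed to the gate, 108 mm from the hinge, 34 mm high; its face stands 27 mm in front of the gate plate, farther out than the bar. A place to push the gate shut without touching the bar
- bar_nose (a point): Point on the bar's middle line near the tip of its nose, 58 mm from the pivot; the tip is 4 mm farther
- bay_home (a point): Point on the worktop where the centre of the box's underside lies when home (bay x = 34, y = 0 mm). The bay inside is 52 mm wide, 39 mm high, back stop at x = 66 mm; mouth flared to 62 mm over the first 14 mm; roof from x = 12 mm on; its floor is the bare worktop, no step
- catch (a point): Middle of the top of the fixed catch's lip, at bay (-26, 76) mm, 36 mm high: an upright lip, 4.5 mm thick and 16 mm wide, 8 mm higher than the bar's underside. A ramp slopes down from it to bay x = -44 mm: when the gate is pushed shut, the bar's nose rides up it by itself and drops behind the lip
- slip_box: The cover-slip box: small closed carton, 48 (x) x 60 (y) x 32 (z) mm, 0.12 kg, lying flat; origin at the centre of its underside, z up. Its long (y) axis goes along the bay's x, either end first; it is the shorter and higher of the two loose cartons. Starts on either of two places, at any yaw
- flat_carton: A different carton, to be left alone: 52 (x) x 82 (y) x 24 (z) mm, origin at the centre of its underside
- amber_bottle: Bystander: brown bottle with black cap, 40 mm wide, 82 mm high, origin at the centre of its underside
- vial_a: Bystander: sample vial, 26 mm wide, 58 mm high, between the cartons and the bay, origin at the centre of its underside
- vial_b: Bystander: sample vial like the other, beside the hinge end of the bay, origin at the centre of its underside
- flask: Bystander: conical flask, 69 mm wide, 108 mm high, beside the catch end of the bay, origin at the centre of its underside

How it is judged:
By the outcome, as a careful person would: the job done as asked, in the order asked, and still so for the second after the job is handed in, with the robot touching nothing.
It also fails if it takes over 72 s, if anything falls off the work surface, if the arm or the gripper's body presses on something with over 40 N, if the wrist force passes 120 N, or if a joint passes its speed limit or range.

## Working session

There is one attempt and no reset: what is moved stays moved. The work goes in short steps, Python scripts to look and compute and a tool call to move; the robot and the scene stay as the last step left them, time stands still between calls to the robot, and variables do not carry over. Pictures are saved under pics/ and viewed, and the job is handed in when it is done.

Besides the shell and the picture viewer there is one more tool, called after "Call:" by a JSON object that holds its "name" and its "arguments", one argument or row to a line. apply_moves: Moves the arm, as the interface text tells. Its arguments: {"type":"object","properties":{"motion":{"type":"array","items":{"type":"array","items":{"type":"number"}}}},"required":["motion"]}

```bash
mkdir -p pics; ls; python3 - <<'E'
from cell import ctrl
import cv2
s=ctrl.read_state();print(s, ctrl.grip_depth)
for n in ["scene","side","wrist"]:
    p=ctrl.get_image(n); cv2.imwrite(f"pics/a_{n}.png",p["image"][:,:,::-1])
    print(n,p["vfov"],p["cx"],p["cy"]); print(p.get("extrinsics",p.get("tool_from_camera")))
    for q in ["bay","gate","bar","thumb_plate","gate_hinge","pivot_boss","bar_nose","bay_home","catch","slip_box","flat_carton","amber_bottle","vial_a","flask"]:
        r=ctrl.mark_of(p,q); print(n,q,[( [round(float(v)) for v in d["location"]],round(d["confidence"],2)) for d in r[:3]])
E
```

```text
pics
{'clock': 0.0, 'qpos': array([-1.40780909,  0.62934369,  0.03842471,  1.51839863, -0.02701692,
        0.9962827 , -0.01999277]), 'qd': array([-6.44839345e-04, -2.93324364e-04, -7.10268837e-04, -9.01409619e-05,
       -5.39282082e-04, -5.37808598e-04, -1.76666982e-03]), 'tau': array([ 1.92234529e-04, -5.63405836e+01,  1.22603294e+00, -1.93442094e+01,
        1.08843483e-02,  1.08884485e-02,  2.43237008e-05]), 'eef_pos': array([147.23108388, 632.45176249, 230.38054834]), 'tool_rot': array([-1.57079774,  0.00191514,  1.34202036]), 'force': array([0.72751856, 0.73604341, 0.18506431]), 'torque': array([ 0.0096094 , -0.01794187,  0.01445429]), 'width': 85.56078629859276} 18.700000000000003
scene 48.158035597520396 278.7523958014266 205.3496570313976
[[-9.10464411e-01 -4.13315898e-01 -1.49841768e-02  5.90405030e+02]
 [ 2.45557475e-01 -5.69364132e-01  7.84554658e-01 -7.73670731e+01]
 [-3.32800366e-01  7.10629618e-01  6.19878587e-01 -9.27424599e+02]
 [ 0.00000000e+00  0.00000000e+00  0.00000000e+00  1.00000000e+00]]
scene bay [([632, 164, 0], 0.74)]Traceback (most recent call last):
  File "<stdin>", line 8, in <module>
ValueError: it knows: amber_bottle, bar_nose, bay, bay_home, catch, flask, flat_carton, gate_hinge, pivot_boss, slip_box, thumb_plate, vial
```

```bash
python3 - <<'E'
from cell import ctrl
import cv2
for n in ["scene","side","wrist"]:
    p=ctrl.get_image(n); cv2.imwrite(f"pics/a_{n}.png",p["image"][:,:,::-1])
    print(n,p["vfov"],p["cx"],p["cy"]); print(p.get("extrinsics",p.get("tool_from_camera")))
    for q in "amber_bottle, bar_nose, bay, bay_home, catch, flask, flat_carton, gate_hinge, pivot_boss, slip_box, thumb_plate, vial".split(", "):
        r=ctrl.mark_of(p,q); print(n,q,[( [round(float(v)) for v in d["location"]],round(d["confidence"],2)) for d in r[:3]])
print(ctrl.read_state()["clock"])
E
```

```text
scene 48.158035597520396 278.7523958014266 205.3496570313976
[[-9.10464411e-01 -4.13315898e-01 -1.49841768e-02  5.90405030e+02]
 [ 2.45557475e-01 -5.69364132e-01  7.84554658e-01 -7.73670731e+01]
 [-3.32800366e-01  7.10629618e-01  6.19878587e-01 -9.27424599e+02]
 [ 0.00000000e+00  0.00000000e+00  0.00000000e+00  1.00000000e+00]]
scene amber_bottle [([437, 408, 4], 0.7)]
scene bar_nose [([587, 240, 36], 0.74)]
scene bay [([633, 161, 3], 0.74), ([662, 170, 1], 0.47)]
scene bay_home [([658, 172, 0], 0.86)]
scene catch [([578, 220, 33], 0.88)]
scene flask []
scene flat_carton [([516, 417, 1], 0.6), ([650, 83, 28], 0.25)]
scene gate_hinge [([650, 84, 27], 0.56)]
scene pivot_boss [([587, 178, 40], 0.95)]
scene slip_box [([406, 293, -4], 0.93)]
scene thumb_plate []
scene vial [([518, 298, 1], 0.79)]
side 42.71433168580228 277.96021633892735 211.5061634034529
[[ 9.98489259e-01 -5.49178196e-02 -1.79802298e-03 -5.88861390e+02]
 [ 3.21173357e-02  5.56765892e-01  8.30048323e-01 -1.87987561e+02]
 [-4.45833662e-02 -8.28852082e-01  5.57688577e-01 -1.11855464e+03]
 [ 0.00000000e+00  0.00000000e+00  0
[... 483 characters left out ...]
lip_box [([404, 292, 0], 0.68)]
side thumb_plate [([601, 130, 38], 0.56)]
side vial [([705, 50, 4], 0.69), ([518, 297, 0], 0.64)]
wrist 65.70646984690485 280.97977338282004 203.77048144130532
[[ 9.99999547e-01 -3.55298453e-04 -8.83571443e-04 -3.58167845e-01]
 [-7.47852002e-04  2.81455188e-01 -9.59574082e-01 -1.42470131e+02]
 [ 5.89620953e-04  9.59574307e-01  2.81454794e-01  7.13837411e+01]
 [ 0.00000000e+00  0.00000000e+00  0.00000000e+00  1.00000000e+00]]
wrist amber_bottle []
wrist bar_nose []
wrist bay []
wrist bay_home []
wrist catch []
wrist flask []
wrist flat_carton []
wrist gate_hinge []
wrist pivot_boss []
wrist slip_box [([403, 292, 3], 0.6)]
wrist thumb_plate []
wrist vial []
2.05
```

View pics/a_scene.png

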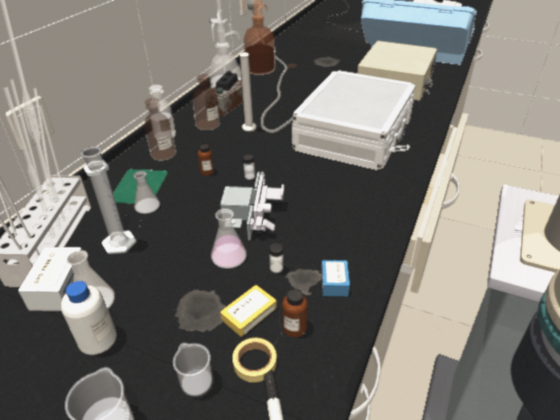

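View pics/a_side.png

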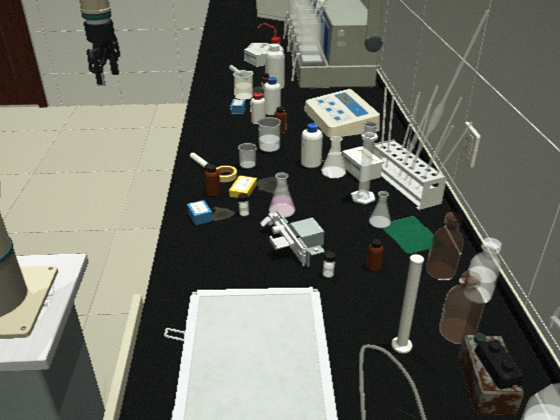

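View pics/a_wrist.png

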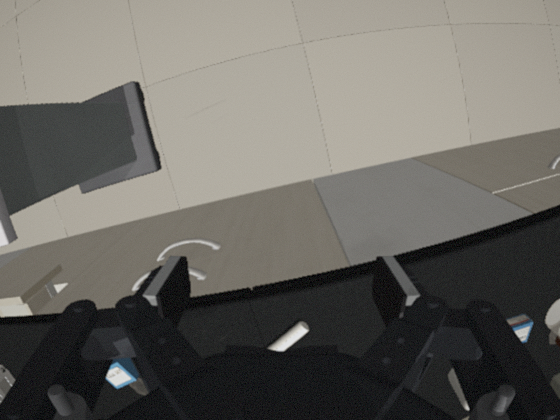

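```bash
cat > h.py <<'E'
import numpy as np, cv2
from cell import ctrl
from scipy.spatial.transform import Rotation as Ro
BP={"bay":(0,0),"bay_home":(34,0),"catch":(-26,76),"gate_hinge":(-4,-80),"pivot_boss":(-34,28),"thumb_plate":(-38,-22),"bar_nose":(-19,86)}
def fit(pairs):  # list (name, xy, w)
    A=np.array([BP[n] for n,_,_ in pairs],float);B=np.array([p for _,p,_ in pairs],float);w=np.array([w for *_,w in pairs])
    a=A@[1,1j];b=B@[1,1j];am=(w*a).sum()/w.sum();bm=(w*b).sum()/w.sum()
    th=np.angle((w*np.conj(a-am)*(b-bm)).sum());o=bm-np.exp(1j*th)*am
    r=b-(o+np.exp(1j*th)*a)
    for (n,_,_),e in zip(pairs,r): print("  res",n,round(e.real,1),round(e.imag,1))
    return o.real,o.imag,th
def tool(s=None):
    s=s or ctrl.read_state(); return np.array(s["eef_pos"]),Ro.from_euler("xyz",s["tool_rot"]).as_matrix()
def bay2w(bay,x,y): 
    o=bay[0]+1j*bay[1]+np.exp(1j*bay[2])*(x+1j*y); return np.array([o.real,o.imag])
def w2bay(bay,p):
    o=(p[0]+1j*p[1]-bay[0]-1j*bay[1])*np.exp(-1j*bay[2]); return np.array([o.real,o.imag])
def move(target,yaw=None):
    p,R=tool(); d=R.T@(np.array(target)-p)/10
    cy=np.arctan2(R[1,0],R[0,0]); r=0 if yaw is None else -((yaw-cy+np.pi)%(2*np.pi)-np.pi)
    print("row",np.round(d,2),"roll",round(r,3),"cur",np.round(p,1),"yaw",round(cy,3)); return d,r
def wproj(p,R,img,X):
    T=img["tool_from_camera"]; c=np.linalg.inv(T)@np.r_[R.T@(np.array(X)-p),1]; v=np.array([c[0],-c[1],-c[2]])
    f=210/np.tan(np.radians(img["vfov"]/2)); t=np.arctan2(np.hypot(v[0],v[1]),v[2]); ph=np.arctan2(v[1],v[0])
    return np.array([img["cx"]+f*t*np.cos(ph),img["cy"]+f*t*np.sin(ph)])
def proj(img,X):
    c=(img["extrinsics"]@np.r_[X,1])[:3];f=210/np.tan(np.radians(img["vfov"]/2)); return np.array([img["cx"]-f*c[0]/c[2],img["cy"]+f*c[1]/c[2]])
E
python3 - <<'E'
from h import *
import json
pr=[]
for n in ["scene","side"]*2:
    p=ctrl.get_image(n)
    for q in ["bar_nose","bay","bay_home","catch","gate_hinge","pivot_boss","thumb_plate"]:
        r=ctrl.mark_of(p,q)
        if r and r[0]["confidence"]>.5: pr.append((q,r[0]["location"][:2],r[0]["confidence"]))
b=fit(pr);print(b)
json.dump(b,open("bay.json","w"))
move([*bay2w(b,-38,-22),190],b[2]-np.pi/2)
E
```

```text
res bar_nose 1.0 1.1
  res bay 2.0 1.5
  res catch -2.0 -3.7
  res gate_hinge -1.2 2.2
  res pivot_boss -2.4 0.1
  res thumb_plate -2.7 -0.4
  res bar_nose 1.8 -0.1
  res bay -2.8 -1.0
  res catch 0.2 0.2
  res pivot_boss -1.2 -1.2
  res thumb_plate -0.6 2.4
  res bar_nose 1.5 1.1
  res bay 2.9 0.3
  res catch 0.2 -3.6
  res gate_hinge 2.9 -2.3
  res pivot_boss -1.1 2.5
  res thumb_plate 0.1 0.4
  res bar_nose 2.5 -0.8
  res bay -1.3 -0.3
  res bay_home 3.6 0.4
  res catch -3.2 1.4
  res gate_hinge 1.0 -0.7
  res pivot_boss 0.8 -1.4
  res thumb_plate -0.4 3.6
(np.float64(628.9739089503967), np.float64(160.94917347471284), np.float64(0.3406813958838514))
row [-38.96   4.13 -55.6 ] roll 2.572 cur [147.4 633.1 231.3] yaw 1.342
```

Call:
{"name": "apply_moves", "arguments": {
  "motion": [
    [-39,4.1,-55.6,2.57,0],
    [-39,4.1,-55.6,2.57,0],
    [-39,4.1,-55.6,2.57,0],
    [-39,4.1,-55.6,2.57,0],
    [-39,4.1,-55.6,2.57,0],
    [-39,4.1,-55.6,2.57,0],
    [-39,4.1,-55.6,2.57,0],
    [-39,4.1,-55.6,2.57,0],
    [-39,4.1,-55.6,2.57,0],
    [-39,4.1,-55.6,2.57,0],
    [-39,4.1,-55.6,2.57,0],
    [-39,4.1,-55.6,2.57,0],
    [-39,4.1,-55.6,2.57,0],
    [-39,4.1,-55.6,2.57,0],
    [-39,4.1,-55.6,2.57,0],
    [-39,4.1,-55.6,2.57,0],
    [-39,4.1,-55.6,2.57,0]
  ]
}}

```text
clock: 5.78
eef_pos: [600.5, 127.2, 190.4]
tool_rot: [-1.571, 0.0, -1.227]
force: [0.5, -0.4, 1.3]
width: 0.2
```

```bash
cat > fitw.py <<'E'
from h import *
import json,sys
name=sys.argv[1]
pr=[]
for k in range(2):
    P,R=tool(); p=ctrl.get_image("wrist")
    for q in ["bar_nose","bay","bay_home","catch","gate_hinge","pivot_boss","thumb_plate"]:
        r=ctrl.mark_of(p,q)
        if r and r[0]["confidence"]>.4: pr.append((q,r[0]["location"][:2],r[0]["confidence"]))
cv2.imwrite(f"pics/{name}.png",p["image"][:,:,::-1])
print("wrist fit",fit(pr))
b=json.load(open("bay.json"))
im=p["image"][:,:,::-1].copy()
for q,z in [("catch",36),("thumb_plate",36),("pivot_boss",34),("bar_nose",34),("gate_hinge",25),("bay",0)]:
    u=wproj(P,R,p,[*bay2w(b,*BP[q]),z]); cv2.drawMarker(im,tuple(int(v) for v in u),(0,0,255),0,8)
cv2.imwrite(f"pics/{name}_m.png",im)
E
python3 fitw.py b1
```

```text
res bar_nose 2.1 -1.8
  res bay -0.2 1.2
  res catch -3.7 1.4
  res gate_hinge -0.6 1.9
  res pivot_boss 1.8 -3.1
  res thumb_plate -0.7 2.5
  res bar_nose 5.1 -1.4
  res bay 0.2 -1.3
  res catch -3.3 0.4
  res gate_hinge -0.2 2.3
  res pivot_boss 0.0 -3.7
  res thumb_plate -1.6 2.1
wrist fit (np.float64(630.3985316127958), np.float64(160.779905172727), np.float64(0.3432843228532494))
```

View pics/b1_m.png

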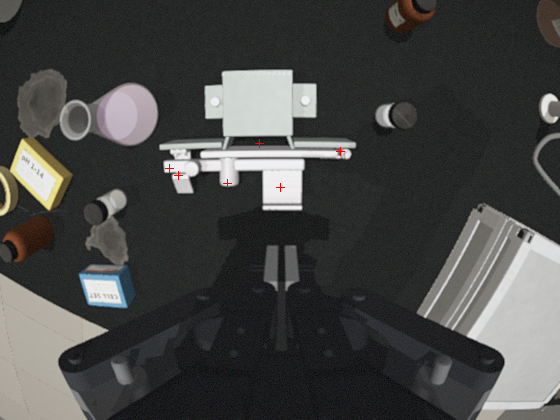

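```bash
python3 - <<'E'
from h import *
import json
b=(629.7,160.9,0.342); json.dump(b,open("bay.json","w"))
for z in (55,21): move([*bay2w(b,-37,-23),z],b[2]-np.pi/2)
E
```

```text
row [ 0.1  13.53  0.19] roll 0.001 cur [600.5 127.1 190.3] yaw -1.228
row [ 0.1  16.93  0.19] roll 0.001 cur [600.5 127.1 190.3] yaw -1.228
```

Call:
{"name": "apply_moves", "arguments": {
  "motion": [
    [0.1,6,0.2,0,0],
    [0.1,11.5,0.2,0,0],
    [0.1,13.5,0.2,0,0],
    [0.1,14.5,0.2,0,0],
    [0.1,15.3,0.2,0,0],
    [0.1,15.8,0.2,0,0],
    [0.1,16.3,0.2,0,0],
    [0.1,16.9,0.2,0,0],
    [0.1,16.9,0.2,0,0]
  ]
}}

```text
clock: 7.7
eef_pos: [602.4, 126.9, 21.0]
tool_rot: [-1.571, 0.0, -1.228]
force: [-0.2, -0.3, 0.1]
width: 0.4
```

```bash
python3 - <<'E'
from h import *
print(tool()[0],ctrl.read_state()["force"])
for n in ["wrist","side"]:
    p=ctrl.get_image(n); im=p["image"][:,:,::-1]
    if n=="side": im=cv2.resize(im[190:290,230:350],None,fx=5,fy=5,interpolation=2)
    cv2.imwrite(f"pics/c_{n}.png",im)
E
```

```text
[602.42990663 126.91584617  20.9760893 ] [-0.20876132 -0.31938762  0.11149199]
```

View pics/c_wrist.png

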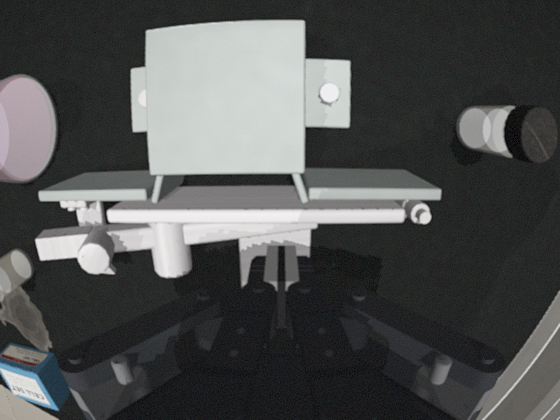

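View pics/c_side.png

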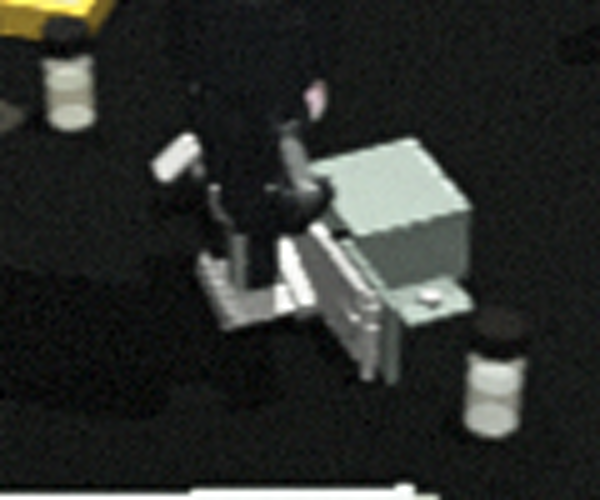

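```bash
python3 - <<'E'
from h import *
import json
b=json.load(open("bay.json"))
P,R=tool(); h=bay2w(b,-4,-80); r=P[:2]-h
print(w2bay(b,P))
for t in np.r_[0.05:1.95:.1]:
    c,s=np.cos(t),np.sin(t); q=h+np.array([c*r[0]-s*r[1],s*r[0]+c*r[1]])
    d=R.T@np.r_[q-P[:2],0]/10; print(f"[{d[0]:.2f}, 0, {d[2]:.2f}, {-t:.2f}, 0],")
# tray corners
S=ctrl.get_image("scene");D=ctrl.get_image("side")
def ray(img,u):
    E=img["extrinsics"];f=210/np.tan(np.radians(img["vfov"]/2));v=np.array([(u[0]-img["cx"])/f,-(u[1]-img["cy"])/f,-1]);return -E[:3,:3].T@E[:3,3],E[:3,:3].T@v
for u,w in [((382,148),(192,291)),((297,108),(318,290))]:
    o1,d1=ray(S,u);o2,d2=ray(D,w);k=np.linalg.lstsq(np.c_[d1,-d2],o2-o1,rcond=None)[0];a,c=o1+k[0]*d1,o2+k[1]*d2;print(a,c,w2bay(b,(a+c)/2))
E
```

```text
[-37.02843433 -22.95267477]
[0.17, 0, -0.28, -0.05, 0],
[0.56, 0, -0.82, -0.15, 0],
[0.99, 0, -1.31, -0.25, 0],
[1.48, 0, -1.76, -0.35, 0],
[2.00, 0, -2.15, -0.45, 0],
[2.57, 0, -2.50, -0.55, 0],
[3.16, 0, -2.78, -0.65, 0],
[3.78, 0, -3.01, -0.75, 0],
[4.42, 0, -3.17, -0.85, 0],
[5.07, 0, -3.26, -0.95, 0],
[5.73, 0, -3.29, -1.05, 0],
[6.39, 0, -3.26, -1.15, 0],
[7.04, 0, -3.16, -1.25, 0],
[7.68, 0, -2.99, -1.35, 0],
[8.29, 0, -2.76, -1.45, 0],
[8.89, 0, -2.48, -1.55, 0],
[9.45, 0, -2.13, -1.65, 0],
[9.97, 0, -1.73, -1.75, 0],
[10.45, 0, -1.28, -1.85, 0],
[422.66372272 -76.34401389  77.98415801] [420.51905987 -76.72062393  77.94434509] [-275.68430223 -153.88783117]
[ 653.8020013  -125.25558572  110.78804707] [ 656.42542786 -124.72690677  111.80838309] [ -71.93800016 -277.85713182]
```

Call:
{"name": "apply_moves", "arguments": {
  "motion": [
    [0.17,0,-0.28,-0.05,0],
    [0.56,0,-0.82,-0.15,0],
    [0.99,0,-1.31,-0.25,0],
    [1.48,0,-1.76,-0.35,0],
    [2.0,0,-2.15,-0.45,0],
    [2.57,0,-2.5,-0.55,0],
    [3.16,0,-2.78,-0.65,0],
    [3.78,0,-3.01,-0.75,0]
  ]
}}

```text
clock: 8.9
eef_pos: [587.0, 81.1, 21.5]
tool_rot: [-1.571, 0.0, -0.475]
force: [1.1, -0.0, 0.4]
width: 0.1
```

```bash
python3 - <<'E'
from h import *
print(tool()[0],ctrl.read_state()["force"])
for n in ["wrist"]:
    p=ctrl.get_image(n); im=p["image"][:,:,::-1]
    cv2.imwrite(f"pics/d_{n}.png",im)
E
```

```text
[586.9724329   81.11273827  21.49131472] [ 1.14776299 -0.03538479  0.44309781]
```

View pics/d_wrist.png

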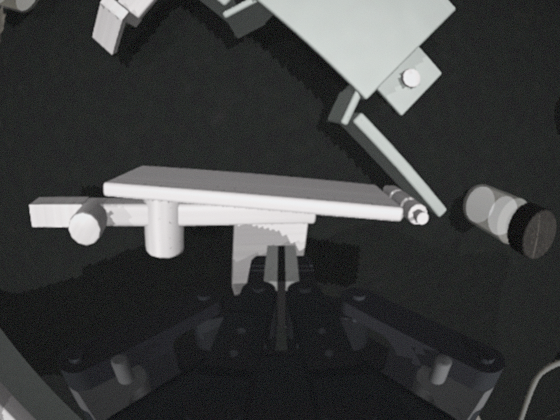

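```bash
python3 - <<'E'
from h import *
import json
b=json.load(open("bay.json"))
P,R=tool(); h=bay2w(b,-4,-80); r=P[:2]-h
for t in np.r_[0.1:1.15:.1]:
    c,s=np.cos(t),np.sin(t); q=h+np.array([c*r[0]-s*r[1],s*r[0]+c*r[1]])
    d=R.T@np.r_[q-P[:2],0]/10; print(f"[{d[0]:.2f}, 0, {d[2]:.2f}, {-t:.2f}, 0],")
E
```

```text
[0.37, 0, -0.54, -0.10, 0],
[0.79, 0, -1.05, -0.20, 0],
[1.26, 0, -1.51, -0.30, 0],
[1.77, 0, -1.92, -0.40, 0],
[2.32, 0, -2.28, -0.50, 0],
[2.91, 0, -2.58, -0.60, 0],
[3.52, 0, -2.82, -0.70, 0],
[4.15, 0, -3.00, -0.80, 0],
[4.80, 0, -3.11, -0.90, 0],
[5.45, 0, -3.16, -1.00, 0],
[6.11, 0, -3.15, -1.10, 0],
```

Call:
{"name": "apply_moves", "arguments": {
  "motion": [
    [0.37,0,-0.54,-0.1,0],
    [0.79,0,-1.05,-0.2,0],
    [1.26,0,-1.51,-0.3,0],
    [1.77,0,-1.92,-0.4,0],
    [2.32,0,-2.28,-0.5,0],
    [2.91,0,-2.58,-0.6,0],
    [3.52,0,-2.82,-0.7,0],
    [4.15,0,-3.0,-0.8,0],
    [4.8,0,-3.11,-0.9,0],
    [5.45,0,-3.16,-1.0,0],
    [6.1,0,-3.15,-1.1,0],
    [6.1,0,-3.15,-1.1,0],
    [6.1,-1,-3.1,-1.1,0],
    [6.1,-2,-3.1,-1.1,0],
    [6.1,-5,-3.1,-1.1,0],
    [6.1,-10,-3.1,-1.1,0],
    [6.1,-15,-3.1,-1.1,0]
  ]
}}

```text
clock: 11.08
eef_pos: [626.5, 25.9, 173.3]
tool_rot: [-1.571, 0.0, 0.621]
force: [0.4, -0.6, -0.1]
width: -0.1
```

```bash
python3 - <<'E'
from h import *
for n in ["scene","side","wrist"]:
    p=ctrl.get_image(n)
    cv2.imwrite(f"pics/e_{n}.png",p["image"][:,:,::-1])
    for q in ["slip_box","gate_hinge","pivot_boss"]:
        for fn in (ctrl.mark_of,ctrl.search_frame):
            r=fn(p,q); print(n,q,[(np.round(d["location"],1),round(d["confidence"],2)) for d in r[:2]])
E
```

```text
scene slip_box [(array([408.6, 293. ,  -2.5]), 0.71)]
scene slip_box [(array([403.9, 308.4,  25.6]), 0.76)]
scene gate_hinge [(array([653.2,  86.4,  26.8]), 0.87), (array([616. , 304.4,  -1.1]), 0.39)]
scene gate_hinge [(array([594.1,  40.3,  38. ]), 0.45), (array([627.7, 108. ,  36.9]), 0.23)]
scene pivot_boss [(array([ 5.779e+02, -3.000e-01,  3.490e+01]), 0.85), (array([518.4, 298.9,   1.7]), 0.53)]
scene pivot_boss [(array([593.5,  37.8,  36.5]), 0.94)]
side slip_box [(array([406.8, 289.6,  -0.5]), 0.91)]
side slip_box [(array([403.7, 266.9,  31.4]), 0.57)]
side gate_hinge [(array([650.8,  81.3,  21.5]), 0.73)]
side gate_hinge [(array([592.1,  17. ,  35.3]), 0.55)]
side pivot_boss [(array([ 5.796e+02, -3.000e-01,  3.300e+01]), 0.78)]
side pivot_boss []
wrist slip_box []
wrist slip_box []
wrist gate_hinge [(array([654.9,  84.9,  28.6]), 0.76)]
wrist gate_hinge [(array([601.6,  26.3,  41.6]), 0.65)]
wrist pivot_boss [(array([582.7,  -1.7,  35.7]), 0.83)]
wrist pivot_boss [(array([604.7,  23.3,  39.3]), 0.68)]
```

View pics/e_wrist.png

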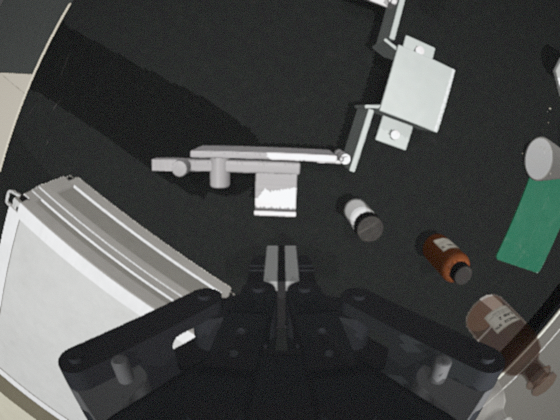

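View pics/e_scene.png

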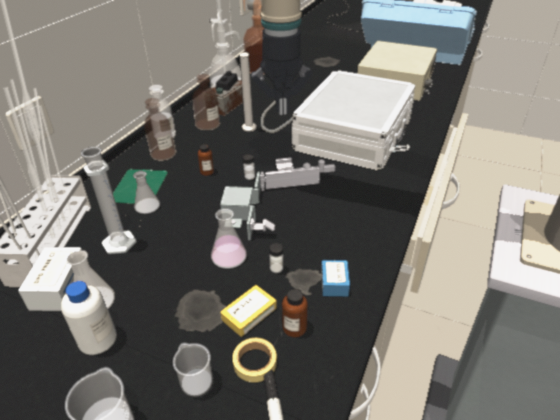

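```bash
python3 - <<'E'
from h import *
move([407,291,190],-0.3)
E
```

```text
row [-2.41 -1.87 34.39] roll 0.922 cur [626.9  25.5 171.3] yaw 0.622
```

Call:
{"name": "apply_moves", "arguments": {
  "motion": [
    [-2.4,-1.9,34.4,0.92,8.5],
    [-2.4,-1.9,34.4,0.92,8.5],
    [-2.4,-1.9,34.4,0.92,8.5],
    [-2.4,-1.9,34.4,0.92,8.5],
    [-2.4,-1.9,34.4,0.92,8.5],
    [-2.4,-1.9,34.4,0.92,8.5],
    [-2.4,-1.9,34.4,0.92,8.5],
    [-2.4,-1.9,34.4,0.92,8.5],
    [-2.4,-1.9,34.4,0.92,8.5]
  ]
}}

```text
clock: 13.25
eef_pos: [408.1, 289.8, 190.4]
tool_rot: [-1.571, -0.001, -0.301]
force: [0.0, -0.4, 0.3]
width: 84.9
```

```bash
python3 - <<'E'
from h import *
P,R=tool();p=ctrl.get_image("wrist")
cv2.imwrite(f"pics/f_wrist.png",p["image"][:,:,::-1])
print(P,move(P))
r=ctrl.mark_of(p,"slip_box"); print(r)
np.savez("f.npz",P=P,R=R,T=p["tool_from_camera"],c=[p["vfov"],p["cx"],p["cy"]])
E
```

```text
row [ 0.01 -0.   -0.  ] roll 0 cur [407.9 289.9 190.3] yaw -0.301
[408.06098134 289.83604255 190.35453637] (array([ 0.01307759, -0.00206227, -0.00379959]), 0)
[{'location': [405.0, 284.9, -0.3], 'confidence': 0.58}]
```

View pics/f_wrist.png

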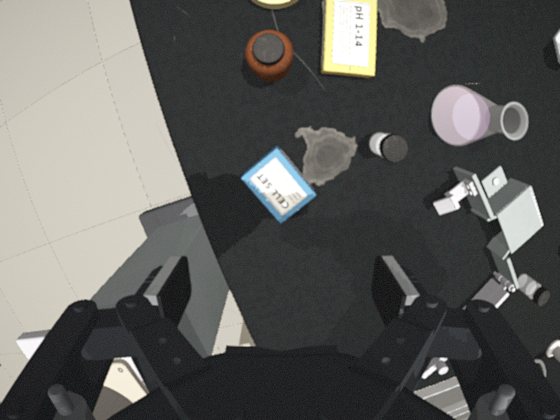

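```bash
cat > boxfit.py <<'E'
from h import *
from scipy.optimize import minimize
def boxfit(im,P,R,p,x0,roi):
    hsv=cv2.cvtColor(im,cv2.COLOR_BGR2HSV)
    m=((hsv[...,0]>90)&(hsv[...,0]<120)&(hsv[...,1]>90)&(hsv[...,2]>50)).astype(np.uint8)
    k=np.zeros_like(m);k[roi[1]:roi[3],roi[0]:roi[2]]=1;m*=k
    cs,_=cv2.findContours(m,cv2.RETR_EXTERNAL,2);c=max(cs,key=cv2.contourArea);h=cv2.convexHull(c)
    m[:]=0;cv2.fillPoly(m,[h],1)
    def pts(v):
        c,s=np.cos(v[2]),np.sin(v[2]);o=[]
        for z in(0,32):
            for a,b in((-24,-30),(24,-30),(24,30),(-24,30)): o.append(wproj(P,R,p,[v[0]+c*a-s*b,v[1]+s*a+c*b,z]))
        return np.array(o)
    def cost(v):
        q=np.zeros_like(m,np.uint8);q=np.zeros(m.shape,np.uint8);hh=cv2.convexHull(pts(v).astype(np.float32))
        cv2.fillPoly(q,[np.round(hh*16).astype(np.int32)],1,shift=4);return (q^m).sum()/m.sum()
    best=None
    for y in np.arange(0,np.pi,np.pi/8):
        r=minimize(cost,[*x0,y],method="Nelder-Mead",options=dict(initial_simplex=[[*x0,y],[x0[0]+6,x0[1],y],[x0[0],x0[1]+6,y],[*x0,y+.2]]))
        if best is None or r.fun<best.fun:best=r
    o=im.copy()
    q=pts(best.x).astype(int)
    cv2.polylines(o,[q[:4]],1,(0,0,255));cv2.polylines(o,[q[4:]],1,(0,255,0))
    return best.x,best.fun,o
if __name__=="__main__":
    f=np.load("f.npz");p=dict(vfov=f["c"][0],cx=f["c"][1],cy=f["c"][2],tool_from_camera=f["T"])
    x,e,o=boxfit(cv2.imread("pics/f_wrist.png"),f["P"],f["R"],p,(406,290),(220,120,340,250));print(x,e)
    cv2.imwrite("pics/f_fit.png",cv2.resize(o[120:250,220:340],None,fx=4,fy=4))
E
python3 boxfit.py
```

```text
[4.06174140e+02 2.90837820e+02 3.85186433e-01] 0.057769539697250544
```

View pics/f_fit.png

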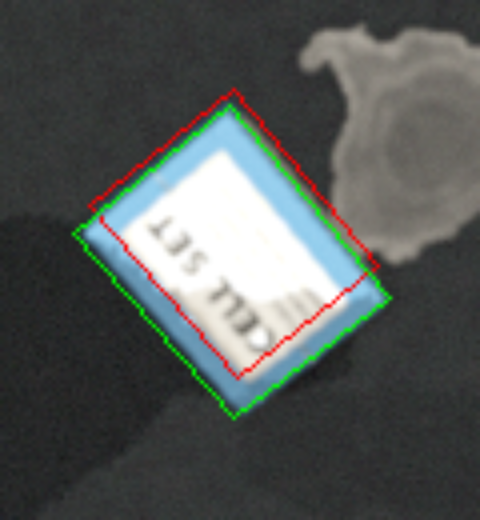

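```bash
python3 - <<'E'
from h import *
for z in (50,4): move([410.7,279.7,z],.385)
E
```

```text
row [ 0.57 14.03 -0.9 ] roll -0.685 cur [407.9 290.  190.3] yaw -0.3
row [ 0.57 18.63 -0.9 ] roll -0.685 cur [407.9 290.  190.3] yaw -0.3
```

Call:
{"name": "apply_moves", "arguments": {
  "motion": [
    [0.6,3,-0.9,-0.69,8.5],
    [0.6,7,-0.9,-0.69,8.5],
    [0.6,11,-0.9,-0.69,8.5],
    [0.6,14,-0.9,-0.69,8.5],
    [0.6,16,-0.9,-0.69,8.5],
    [0.6,18,-0.9,-0.69,8.5],
    [0.6,18.6,-0.9,-0.69,8.5],
    [0.6,18.6,-0.9,-0.69,8.5]
  ]
}}

```text
clock: 14.35
eef_pos: [410.4, 280.4, 4.2]
tool_rot: [-1.571, 0.0, 0.391]
force: [-0.1, 0.2, 0.4]
width: 84.8
```

```bash
python3 - <<'E'
from h import *
P,R=tool();p=ctrl.get_image("wrist");print(P)
cv2.imwrite(f"pics/g_wrist.png",p["image"][:,:,::-1])
E
```

```text
[410.35548743 280.36823883   4.21312467]
```

View pics/g_wrist.png

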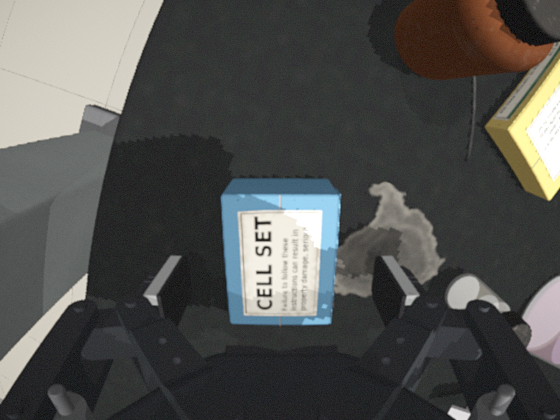

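Call:
{"name": "apply_moves", "arguments": {
  "motion": [
    [0,0,0,0,4],
    [0,0,0,0,4],
    [0,0,0,0,4],
    [0,0,0,0,4],
    [0,0,0,0,4],
    [0,-2,0,0,4],
    [0,-6,0,0,4]
  ]
}}

```text
clock: 15.28
eef_pos: [409.0, 280.1, 64.0]
tool_rot: [-1.572, 0.003, 0.392]
force: [-0.2, 0.4, -1.3]
width: 44.0
```

```bash
python3 - <<'E'
from h import *
import json
b=json.load(open("bay.json"))
P,R=tool();p=ctrl.get_image("wrist");print(P)
cv2.imwrite(f"pics/h_wrist.png",p["image"][:,:,::-1])
for z in (60,4): move([*bay2w(b,-75,0),z],b[2]-np.pi/2)
E
```

```text
[409.00806571 280.12263378  63.99328699]
row [  8.06   0.89 -19.13] roll 1.621 cur [411.5 281.7  68.8] yaw 0.392
row [  8.03   6.49 -19.13] roll 1.621 cur [411.5 281.7  68.8] yaw 0.392
```

View pics/h_wrist.png

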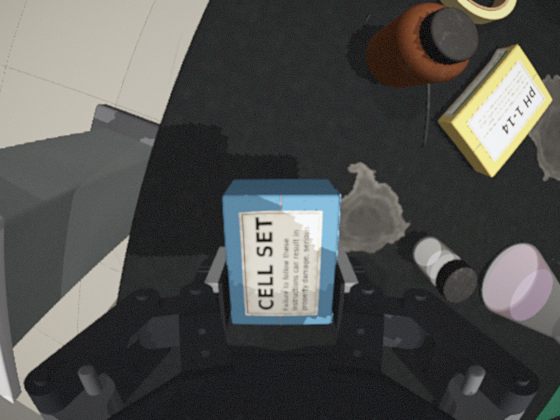

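Call:
{"name": "apply_moves", "arguments": {
  "motion": [
    [8.2,0.4,-18.9,1.62,4],
    [8.2,0.4,-18.9,1.62,4],
    [8.2,0.4,-18.9,1.62,4],
    [8.2,0.4,-18.9,1.62,4],
    [8.2,0.4,-18.9,1.62,4],
    [8.2,0.4,-18.9,1.62,4],
    [8.2,0.4,-18.9,1.62,4],
    [8.2,0.4,-18.9,1.62,4],
    [8.2,0.4,-18.9,1.62,4],
    [8.2,0.4,-18.9,1.62,4],
    [8.2,0.4,-18.9,1.62,4],
    [8.2,0.4,-18.9,1.62,4]
  ]
}}

```text
clock: 16.82
eef_pos: [558.0, 137.5, 60.3]
tool_rot: [-1.571, 0.0, -1.227]
force: [0.3, 1.0, -1.3]
width: 44.2
```

```bash
python3 fitw.py i1; python3 -c "
from h import *
print(tool()[0],ctrl.read_state()['tool_rot'],ctrl.read_state()['clock'])"
```

```text
res catch 19.1 38.9
  res gate_hinge -12.4 14.1
  res pivot_boss 0.3 -147.2
  res thumb_plate 11.3 205.8
  res bar_nose -39.8 100.1
  res catch 18.7 39.6
  res gate_hinge -13.6 12.9
  res pivot_boss -3.0 -144.7
  res thumb_plate 18.2 -74.5
wrist fit (np.float64(624.6327331387056), np.float64(140.45298788490305), np.float64(0.6214136967072555))
[558.05058318 137.45606817  60.26929044] [-1.57085656e+00 -9.97718248e-07 -1.22798373e+00] 17.625
```

View pics/i1_m.png

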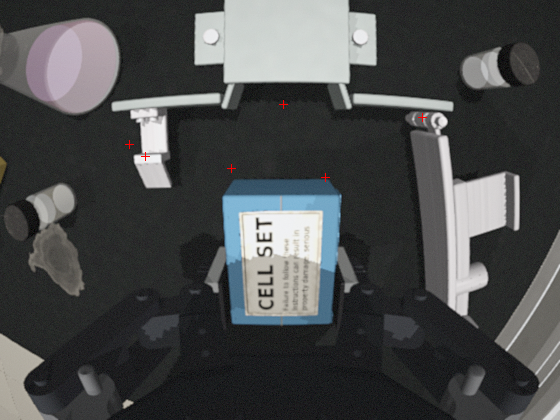

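Call:
{"name": "apply_moves", "arguments": {
  "motion": [
    [0.3,2,0,0,4],
    [0.3,4.5,0,0,4],
    [0.3,5.3,0,0,4],
    [0.3,5.5,0,0,4],
    [0.3,5.5,1,0,4],
    [0.3,5.5,2,0,4],
    [0.3,5.5,2.8,0,4],
    [0.3,5.5,3.4,0,4],
    [0.3,5.5,3.4,0,4]
  ]
}}

```text
clock: 18.75
eef_pos: [591.5, 146.3, 5.3]
tool_rot: [-1.57, -0.0, -1.228]
force: [0.4, -0.1, -1.0]
width: 43.9
```

```bash
python3 - <<'E'
from h import *
P,R=tool();p=ctrl.get_image("wrist");print(P,ctrl.read_state()["force"])
cv2.imwrite(f"pics/j_wrist.png",p["image"][:,:,::-1])
E
```

```text
[591.54724281 146.25835228   5.2695524 ] [ 0.11474718 -0.43664885 -1.92466485]
```

View pics/j_wrist.png

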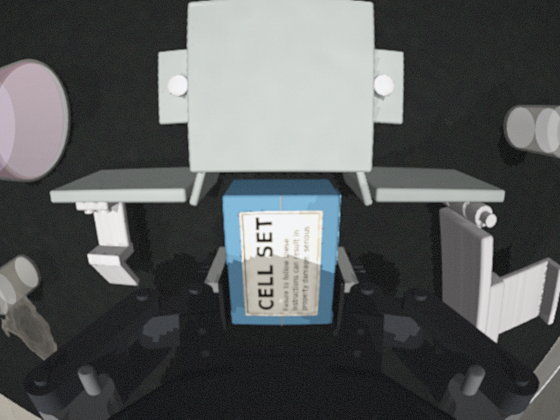

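Call:
{"name": "apply_moves", "arguments": {
  "motion": [
    [0,0.05,0.6,0,4],
    [0,0.05,1.2,0,4],
    [0,0.05,1.8,0,4],
    [0,0.05,1.8,0,4]
  ]
}}

```text
clock: 19.3
eef_pos: [608.3, 152.0, 5.1]
tool_rot: [-1.571, -0.0, -1.228]
force: [-1.8, -0.7, 4.8]
width: 43.9
```

```bash
python3 - <<'E'
from h import *
P,R=tool();p=ctrl.get_image("wrist");print(P,ctrl.read_state()["force"])
cv2.imwrite(f"pics/k_wrist.png",p["image"][:,:,::-1])
E
```

```text
[608.30993816 152.03322238   5.14082906] [-1.63337256 -0.15761014  5.38441138]
```

View pics/k_wrist.png

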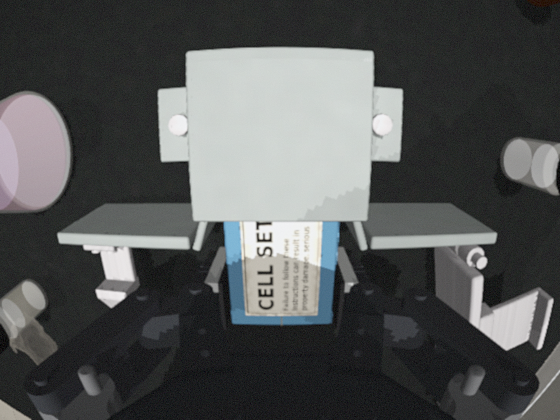

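Call:
{"name": "apply_moves", "arguments": {
  "motion": [
    [0,0,0,0,7],
    [0,0,0,0,7],
    [0,0,0,0,7],
    [0,0,-1,0,7],
    [0,0,-3,0,7],
    [0,-0.7,-4.8,0,7],
    [0,-0.7,-4.8,0,0],
    [0,-0.7,-4.8,0,0],
    [0,-0.7,-4.8,0,0],
    [0,-0.7,-4.8,0,0],
    [0,-0.7,-4.8,0,0]
  ]
}}

```text
clock: 20.72
eef_pos: [563.0, 136.0, 11.6]
tool_rot: [-1.571, -0.0, -1.228]
force: [-0.6, 0.1, 0.6]
width: 0.2
```

```bash
python3 - <<'E'
from h import *
import json
b=json.load(open("bay.json"))
P,R=tool();p=ctrl.get_image("wrist");print(P,w2bay(b,P),ctrl.read_state()["force"])
cv2.imwrite(f"pics/l_wrist.png",p["image"][:,:,::-1])
E
```

```text
[562.95316722 136.00273829  11.61285059] [-71.23108657  -1.07034253] [-0.02919477  0.06146304 -0.27027306]
```

View pics/l_wrist.png

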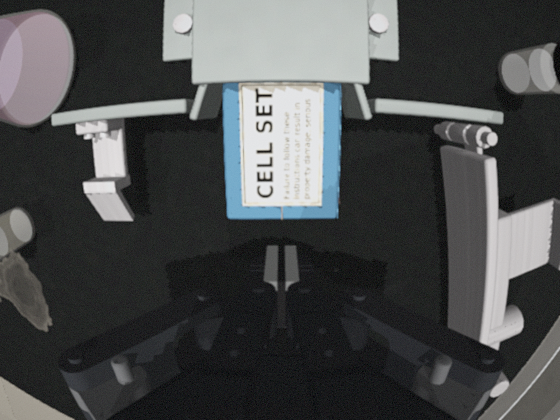

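Call:
{"name": "apply_moves", "arguments": {
  "motion": [
    [0,0,1.2,0,0],
    [0,0,2,0,0],
    [0,0,2.7,0,0],
    [0,0,3.4,0,0],
    [0,0,4.1,0,0],
    [0,0,4.8,0,0],
    [0,0,5.4,0,0],
    [0,0,5.8,0,0],
    [0,0,5.8,0,0]
  ]
}}

```text
clock: 21.9
eef_pos: [618.0, 155.6, 11.8]
tool_rot: [-1.57, -0.0, -1.228]
force: [-0.7, 0.3, 0.7]
width: 0.1
```

```bash
python3 - <<'E'
from h import *
import json
b=json.load(open("bay.json"))
P,R=tool();p=ctrl.get_image("wrist");print(P,w2bay(b,P),ctrl.read_state()["force"])
cv2.imwrite(f"pics/m_wrist.png",p["image"][:,:,::-1])
E
```

```text
[617.96605433 155.62528721  11.82460857] [-12.82337429  -1.03399601] [-0.95079043  0.27551947 -0.65610088]
```

View pics/m_wrist.png

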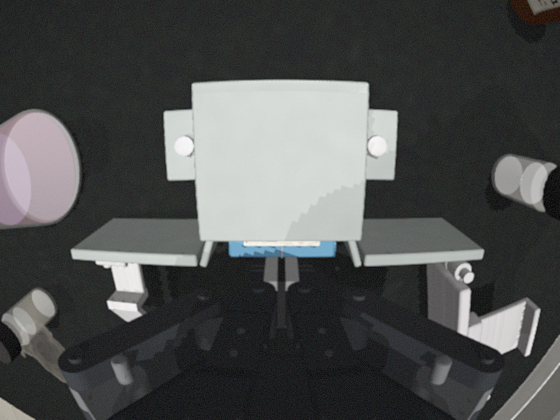

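Call:
{"name": "apply_moves", "arguments": {
  "motion": [
    [0,0,0.2,0,0],
    [0,0,0.4,0,0],
    [0,0,0.5,0,0],
    [0,0,0.6,0,0],
    [0,0,0.6,0,0]
  ]
}}

```text
clock: 22.58
eef_pos: [623.2, 157.4, 11.8]
tool_rot: [-1.571, -0.0, -1.228]
force: [-2.0, -1.0, 2.2]
width: 0.0
```

Call:
{"name": "apply_moves", "arguments": {
  "motion": [
    [0,0,0.1,0,0],
    [0,0,0.2,0,0],
    [0,0,0.2,0,0]
  ]
}}

```text
clock: 22.95
eef_pos: [624.3, 157.9, 11.7]
tool_rot: [-1.572, 0.0, -1.228]
force: [-5.0, -1.8, 2.9]
width: 0.1
```

```bash
python3 - <<'E'
from h import *
import json
b=json.load(open("bay.json"))
P,R=tool();p=ctrl.get_image("wrist");print(P,w2bay(b,P),ctrl.read_state()["force"])
cv2.imwrite(f"pics/n_wrist.png",cv2.resize(p["image"][200:300,200:370,::-1],None,fx=4,fy=4))
E
```

```text
[624.31113315 157.90574632  11.71436994] [-6.08096362 -1.0135692 ] [-4.57924793 -2.09875818  2.61770721]
```

View pics/n_wrist.png

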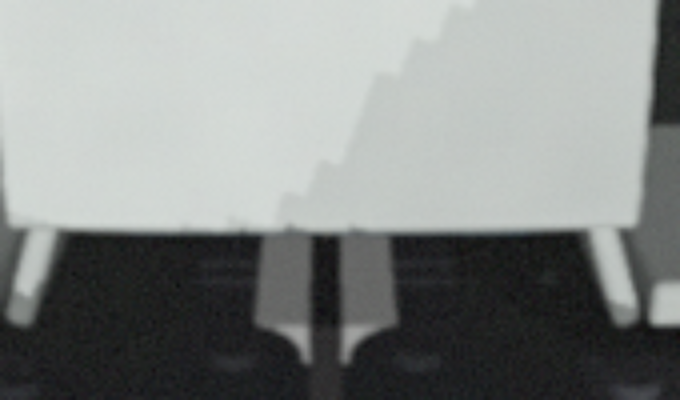

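Call:
{"name": "apply_moves", "arguments": {
  "motion": [
    [0,0,0.1,0,0],
    [0,0,0.2,0,0],
    [0,0,0.2,0,0]
  ]
}}

```text
clock: 23.38
eef_pos: [624.3, 157.9, 11.7]
tool_rot: [-1.576, 0.001, -1.228]
force: [-7.9, -3.4, 8.8]
width: 0.5
```

Call:
{"name": "apply_moves", "arguments": {
  "motion": [
    [0,0,-1,0,0],
    [0,0,-3,0,0],
    [0,-1,-7,0,0],
    [0,-6,-8,0,0],
    [0,-12,-8,0,0],
    [0,-12,-8,0,0],
    [0,-12,-8,0,0]
  ]
}}

```text
clock: 24.25
eef_pos: [551.9, 132.7, 131.8]
tool_rot: [-1.569, 0.0, -1.227]
force: [0.4, 0.6, 0.1]
width: -0.2
```

```bash
cat > gate.py <<'E'
from h import *
import json,sys
b=json.load(open("bay.json"))
P,R=tool();p=ctrl.get_image("wrist");print(P,w2bay(b,P))
cv2.imwrite(f"pics/{sys.argv[1]}.png",p["image"][:,:,::-1])
def g(n,p):
    r=ctrl.mark_of(p,n); return (np.round(r[0]["location"],1),round(r[0]["confidence"],2)) if r else None
h=bay2w(b,-4,-80)
for pp in (p,ctrl.get_image("scene"),ctrl.get_image("side")):
    for n,o in (("pivot_boss",(-30,108)),("thumb_plate",(-34,58)),("bar_nose",(-15,166))):
        q=g(n,pp)
        if q: d=w2bay(b,q[0])-[-4,-80]; print(n,q,"theta",round(np.angle((d[0]+1j*d[1])/(o[0]+1j*o[1])),3))
E
python3 gate.py o; python3 -c "
from h import *
import json
b=json.load(open('bay.json'))
t=1.82
for dx in(-48,):
    v=np.exp(1j*t)*(dx+1j*105); q=bay2w(b,-4+v.real,-80+v.imag)
    for z in(132,30): move([*q,z],b[2]-np.pi/2+t)
"
```

```text
[551.90694051 132.67412434 131.83273837] [-82.75390366  -0.50158807]
pivot_boss (array([578.7,  -2.7,  33.9]), 0.73) theta 1.823
thumb_plate (array([621. ,  26.1,  35.8]), 0.77) theta 1.769
bar_nose (array([518.3, -17.5,  34.7]), 0.61) theta 1.786
thumb_plate (array([622.8,  25. ,  34.6]), 0.55) theta 1.801
bar_nose (array([518.5, -16.6,  32.3]), 0.82) theta 1.783
pivot_boss (array([575.7,   0.9,  34.6]), 0.88) theta 1.782
thumb_plate (array([622.2,  26.3,  40.5]), 0.94) theta 1.784
bar_nose (array([519.1, -16. ,  34.5]), 0.9) theta 1.782
row [15.13 -0.03 -1.06] roll -1.819 cur [551.5 131.9 131.7] yaw -1.228
row [15.13 10.17 -1.06] roll -1.819 cur [551.5 131.9 131.7] yaw -1.228
```

View pics/o.png

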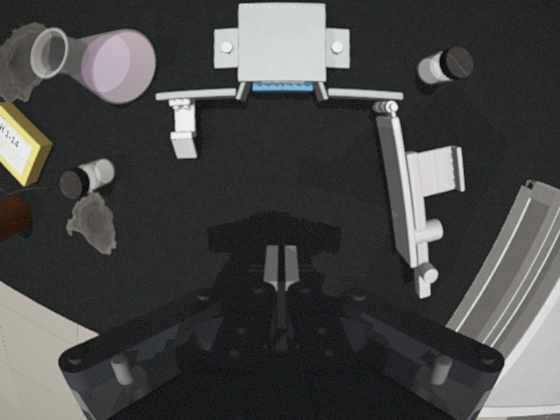

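Call:
{"name": "apply_moves", "arguments": {
  "motion": [
    [15.1,0,-1.1,-1.82,0],
    [15.1,0,-1.1,-1.82,0],
    [15.1,0,-1.1,-1.82,0],
    [15.1,0,-1.1,-1.82,0],
    [15.1,0,-1.1,-1.82,0],
    [15.1,0,-1.1,-1.82,0],
    [15.1,0,-1.1,-1.82,0],
    [15.1,0,-1.1,-1.82,0],
    [15.1,0,-1.1,-1.82,0],
    [15.1,0,-1.1,-1.82,0],
    [15.1,0,-1.1,-1.82,0]
  ]
}}

```text
clock: 26.22
eef_pos: [591.9, -14.3, 131.8]
tool_rot: [-1.571, -0.0, 0.59]
force: [0.0, 0.0, 0.4]
width: 0.1
```

```bash
python3 gate.py p
```

```text
[591.90417552 -14.32602051 131.8326954 ] [ -94.37279904 -152.40228809]
pivot_boss (array([582. ,  -4. ,  33.3]), 0.55) theta 1.852
thumb_plate (array([621.7,  23.6,  36.7]), 0.82) theta 1.796
bar_nose (array([520.5, -16.2,  31.7]), 0.79) theta 1.788
pivot_boss (array([ 5.769e+02, -2.000e-01,  3.640e+01]), 0.69) theta 1.796
thumb_plate (array([622.9,  26. ,  35.2]), 0.73) theta 1.795
bar_nose (array([514.6, -16.9,  33.4]), 0.59) theta 1.77
pivot_boss (array([580.8,  -1.1,  32.2]), 0.76) theta 1.828
thumb_plate (array([620.1,  27.3,  40.2]), 0.83) theta 1.748
bar_nose (array([519.5, -15.1,  32.6]), 0.94) theta 1.779
```

View pics/p.png

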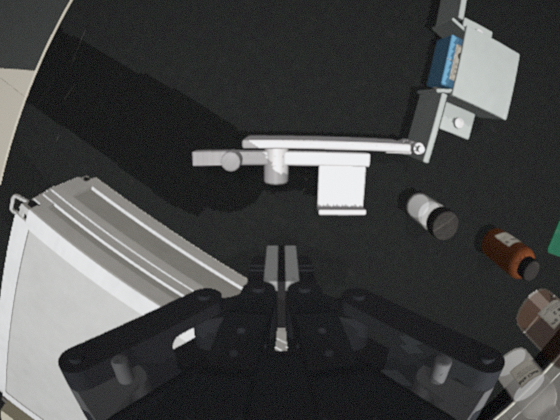

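Call:
{"name": "apply_moves", "arguments": {
  "motion": [
    [-0.2,3,-0.3,0,0],
    [-0.2,7,-0.3,0,0],
    [-0.2,9.5,-0.3,0,0],
    [-0.2,10.2,-0.3,0,0],
    [-0.2,10.2,-0.3,0,0]
  ]
}}

```text
clock: 27.45
eef_pos: [592.1, -17.6, 29.9]
tool_rot: [-1.571, 0.0, 0.592]
force: [0.9, -0.1, -0.7]
width: 0.3
```

```bash
python3 - <<'E'
from h import *
import json
b=json.load(open("bay.json"))
P,R=tool();p=ctrl.get_image("wrist");print(P,w2bay(b,P),ctrl.read_state()["force"])
cv2.imwrite(f"pics/q.png",p["image"][:,:,::-1])
h=bay2w(b,-4,-80); r=P[:2]-h
g=(r[0]+1j*r[1])*np.exp(-1j*(b[2]+1.82)); print("gate frame",g)
# go to gate-frame (-40.5,105), theta decreasing, yaw follows
for t in np.arange(1.75,-.06,-.1):
    v=np.exp(1j*t)*(-40.5+1j*106); q=bay2w(b,-4+v.real,-80+v.imag)
    d=R.T@np.r_[q-P[:2],0]/10; print(f"[{d[0]:.2f}, 0, {d[2]:.2f}, {1.82-t:.2f}, 0],")
E
```

```text
[592.1015436  -17.64644405  29.89702303] [ -95.30043822 -155.5966037 ] [-0.45789424  0.18249444 -0.06237023]
gate frame (-50.7437207751014+107.12465314919088j)
[-0.14, 0, 1.78, 0.07, 0],
[-0.42, 0, 2.88, 0.17, 0],
[-0.58, 0, 4.00, 0.27, 0],
[-0.63, 0, 5.13, 0.37, 0],
[-0.57, 0, 6.26, 0.47, 0],
[-0.39, 0, 7.39, 0.57, 0],
[-0.11, 0, 8.48, 0.67, 0],
[0.29, 0, 9.55, 0.77, 0],
[0.79, 0, 10.56, 0.87, 0],
[1.39, 0, 11.53, 0.97, 0],
[2.08, 0, 12.43, 1.07, 0],
[2.86, 0, 13.25, 1.17, 0],
[3.71, 0, 14.00, 1.27, 0],
[4.64, 0, 14.65, 1.37, 0],
[5.63, 0, 15.21, 1.47, 0],
[6.66, 0, 15.67, 1.57, 0],
[7.74, 0, 16.02, 1.67, 0],
[8.85, 0, 16.26, 1.77, 0],
[9.98, 0, 16.39, 1.87, 0],
```

View pics/q.png

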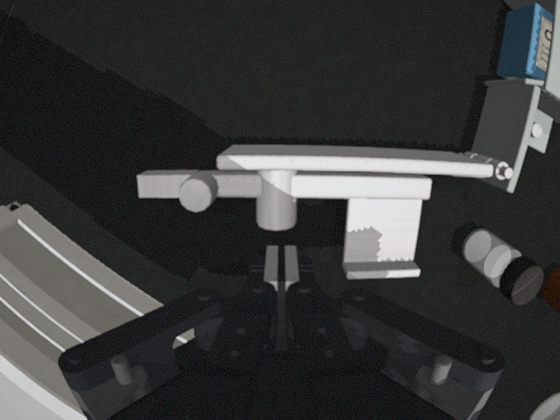

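Call:
{"name": "apply_moves", "arguments": {
  "motion": [
    [-0.1,0,0.6,0.02,0],
    [-0.1,0,1.2,0.05,0],
    [-0.14,0,1.78,0.07,0],
    [-0.42,0,2.88,0.17,0],
    [-0.58,0,4.0,0.27,0],
    [-0.63,0,5.13,0.37,0],
    [-0.57,0,6.26,0.47,0],
    [-0.39,0,7.39,0.57,0],
    [-0.11,0,8.48,0.67,0],
    [0.29,0,9.55,0.77,0],
    [0.79,0,10.56,0.87,0],
    [1.39,0,11.53,0.97,0],
    [2.08,0,12.43,1.07,0],
    [2.86,0,13.25,1.17,0],
    [3.71,0,14.0,1.27,0],
    [4.2,0,14.3,1.32,0],
    [4.2,0,14.3,1.32,0]
  ]
}}

```text
clock: 29.62
eef_pos: [546.8, 125.6, 29.8]
tool_rot: [-1.57, 0.0, -0.726]
force: [-0.6, 0.3, -0.5]
width: -0.2
```

```bash
python3 - <<'E'
from h import *
import json
b=json.load(open("bay.json"))
P,R=tool();p=ctrl.get_image("wrist");print(P,w2bay(b,P),ctrl.read_state()["force"],np.arctan2(R[1,0],R[0,0])-b[2]+np.pi/2)
cv2.imwrite(f"pics/r.png",p["image"][:,:,::-1])
yaw=np.arctan2(R[1,0],R[0,0]); th=yaw-b[2]+np.pi/2
for t in np.arange(.45,-.07,-.05):
    v=np.exp(1j*t)*(-40.5+1j*106); q=bay2w(b,-4+v.real,-80+v.imag)
    d=R.T@np.r_[q-P[:2],0]/10; print(f"[{d[0]:.2f}, 0, {d[2]:.2f}, {th-t:.2f}, 0],")
E
```

```text
[546.83646099 125.6472811   29.83293884] [-89.88733645  -5.42098084] [ 0.21520781  0.15916733 -0.07341903] 0.5023901159226509
[-0.13, 0, 0.45, 0.05, 0],
[-0.29, 0, 0.99, 0.10, 0],
[-0.42, 0, 1.54, 0.15, 0],
[-0.53, 0, 2.10, 0.20, 0],
[-0.60, 0, 2.66, 0.25, 0],
[-0.65, 0, 3.23, 0.30, 0],
[-0.67, 0, 3.79, 0.35, 0],
[-0.67, 0, 4.36, 0.40, 0],
[-0.63, 0, 4.93, 0.45, 0],
[-0.57, 0, 5.49, 0.50, 0],
[-0.48, 0, 6.05, 0.55, 0],
```

View pics/r.png

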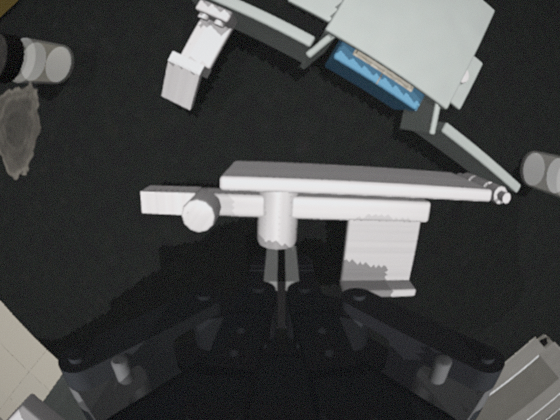

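Call:
{"name": "apply_moves", "arguments": {
  "motion": [
    [-0.13,0,0.45,0.05,0],
    [-0.29,0,0.99,0.1,0],
    [-0.42,0,1.54,0.15,0],
    [-0.53,0,2.1,0.2,0],
    [-0.6,0,2.66,0.25,0],
    [-0.65,0,3.23,0.3,0],
    [-0.67,0,3.79,0.35,0],
    [-0.67,0,4.36,0.4,0],
    [-0.63,0,4.93,0.45,0],
    [-0.57,0,5.4,0.5,0],
    [-0.57,0,5.4,0.5,0]
  ]
}}

```text
clock: 31.05
eef_pos: [578.1, 168.3, 29.6]
tool_rot: [-1.572, 0.0, -1.227]
force: [0.0, -0.6, -1.2]
width: 0.2
```

```bash
python3 - <<'E'
from h import *
import json
b=json.load(open("bay.json"))
P,R=tool();p=ctrl.get_image("wrist");print(P,w2bay(b,P),ctrl.read_state()["force"])
cv2.imwrite(f"pics/s.png",p["image"][:,:,::-1])
E
```

```text
[578.11949336 168.28302343  29.5771858 ] [-46.11720435  24.25409581] [-0.32700149 -0.26621766 -0.45211715]
```

View pics/s.png

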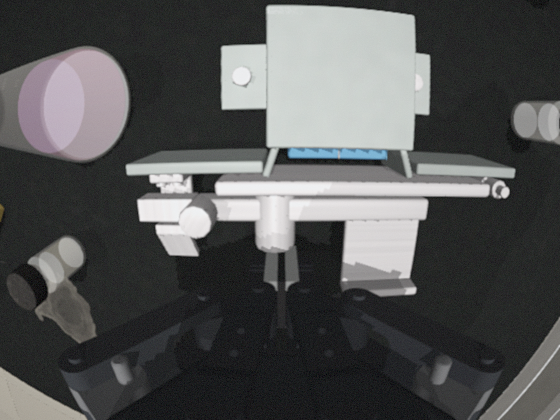

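Call:
{"name": "apply_moves", "arguments": {
  "motion": [
    [0,0,0.2,0,0],
    [0,0,0.4,0,0],
    [0,0,0.5,0,0],
    [0,0,0.5,0,0]
  ]
}}

```text
clock: 31.6
eef_pos: [578.2, 168.4, 29.5]
tool_rot: [-1.581, 0.003, -1.228]
force: [-10.7, -3.3, 8.8]
width: -0.1
```

```bash
python3 - <<'E'
from h import *
import json
b=json.load(open("bay.json"))
P,R=tool();p=ctrl.get_image("wrist");print(P,w2bay(b,P),ctrl.read_state()["force"])
cv2.imwrite(f"pics/t.png",p["image"][:,:,::-1])
p=ctrl.get_image("scene");cv2.imwrite(f"pics/t_scene.png",cv2.resize(p["image"][165:255,215:315,::-1],None,fx=6,fy=6,interpolation=2))
E
```

```text
[578.18772309 168.42207876  29.53555638] [-46.00629083  24.36221553] [-10.64736909  -3.91156517   9.41947653]
```

View pics/t.png

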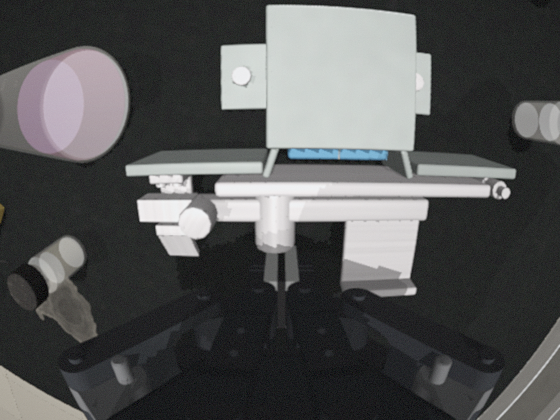

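View pics/t_scene.png

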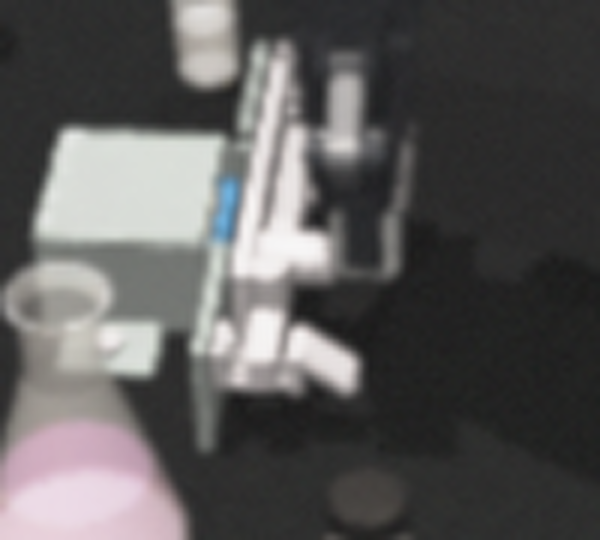

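Call:
{"name": "apply_moves", "arguments": {
  "motion": [
    [0,0,-1,0,0],
    [0,0,-3,0,0],
    [0,-5,-3,0,0],
    [0,-10,-3,0,0],
    [4.6,-16.1,0.2,0,0],
    [4.6,-16.1,0.2,0,0],
    [4.6,-16.1,0.2,0,0],
    [4.6,-16.1,0.2,0,0],
    [4.6,-16.1,0.2,0,0]
  ]
}}

```text
clock: 32.83
eef_pos: [599.4, 128.7, 189.4]
tool_rot: [-1.573, 0.001, -1.227]
force: [-0.5, -0.1, 0.5]
width: -0.1
```

```bash
python3 gate.py u; python3 - <<'E'
from h import *
a=cv2.imread("pics/b1.png")[50:230,120:400];c=cv2.imread("pics/u.png")[50:230,120:400]
cv2.imwrite("pics/cmp.png",cv2.resize(np.vstack([a,c]),None,fx=1.65,fy=1.65,interpolation=2))
S=ctrl.get_image("scene")["image"][165:255,215:315,::-1];D=ctrl.get_image("side")["image"][190:280,240:340,::-1]
s0=cv2.imread("pics/a_scene.png")[165:255,215:315];d0=cv2.imread("pics/a_side.png")[190:280,240:340]
cv2.imwrite("pics/cmp2.png",cv2.resize(np.vstack([np.hstack([s0,d0]),np.hstack([S,D])]),None,fx=3.3,fy=3.3,interpolation=2))
E
```

```text
[599.37142266 128.65853165 189.39522705] [-39.3850058  -20.20287609]
pivot_boss (array([587.7, 176.3,  31.8]), 0.72) theta 0.002
thumb_plate (array([599.4, 128.2,  36.3]), 0.83) theta 0.009
bar_nose (array([585.4, 234.2,  32.9]), 0.55) theta -0.01
pivot_boss (array([584.7, 176.6,  37.3]), 0.69) theta 0.022
thumb_plate (array([600.7, 126.7,  33.5]), 0.59) theta 0.014
bar_nose (array([583.3, 238.2,  32.2]), 0.84) theta -0.008
pivot_boss (array([588.5, 172.7,  32.3]), 0.73) theta 0.015
thumb_plate (array([598.7, 132. ,  37.6]), 0.88) theta -0.026
bar_nose (array([585.9, 234.8,  37.3]), 0.75) theta -0.014
```

View pics/cmp.png

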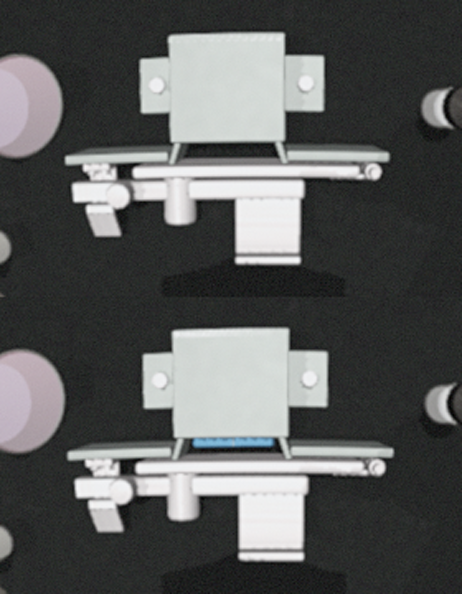

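View pics/cmp2.png

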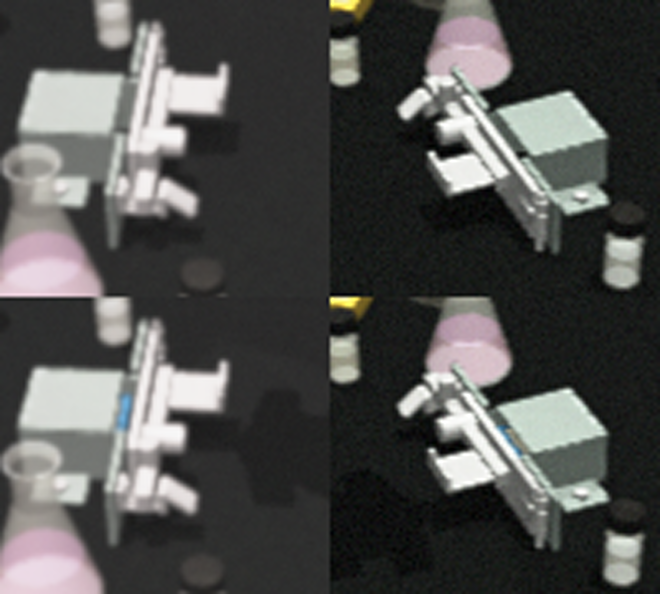

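```bash
python3 - <<'E'
from h import *
import json
b=json.load(open("bay.json"))
P,R=tool();p=ctrl.get_image("wrist")
for n,x,y,z in [("rear top",4,0,32),("rear bot",4,0,0),("rear top10",10,0,32),("roof front top",12,0,44),("flange end L",0,92,44),("flangeR",0,-88,44)]: print(n,wproj(P,R,p,[*bay2w(b,x,y-1),z]).round(1))
im=p["image"][:,:,::-1];cv2.imwrite("pics/v.png",cv2.resize(im[110:180,180:370],None,fx=4,fy=4,interpolation=2))
for c in("scene","side"):
    q=ctrl.get_image(c); print(c,[(np.round(d["location"],0),round(d["confidence"],2)) for n in("slip_box","flask","vial","flat_carton","amber_bottle") for d in ctrl.mark_of(q,n)[:2]])
E
```

```text
rear top [258.5 142.4]
rear bot [260.7 139.4]
rear top10 [258.5 136. ]
roof front top [257.5 134.8]
flange end L [160.3 150.5]
flangeR [355.1 149.2]
scene [(array([577., 221.,  31.]), 0.52), (array([665., 171.,  -1.]), 0.44), (array([619., 306.,   0.]), 0.86), (array([518., 296.,   5.]), 0.64), (array([516., 298.,   3.]), 0.54), (array([514., 416.,  -2.]), 0.57), (array([438., 408.,   1.]), 0.61)]
side [(array([659., 169.,   1.]), 0.61), (array([617., 311.,  -3.]), 0.76), (array([704.,  47.,   3.]), 0.82), (array([518., 298.,  -0.]), 0.51), (array([512., 414.,  -1.]), 0.83), (array([433., 412.,  -2.]), 0.64), (array([432., 412.,  -2.]), 0.83), (array([579., 224.,  36.]), 0.19)]
```

View pics/v.png

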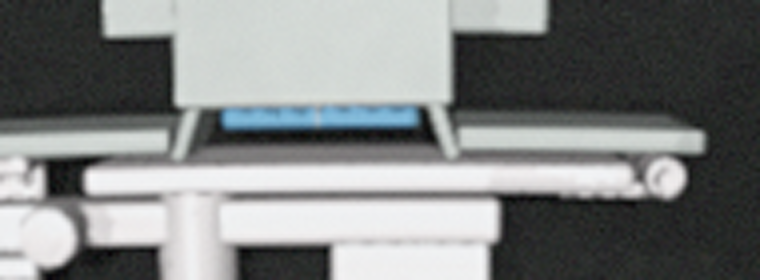

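```bash
python3 -c "
from cell import ctrl
print(ctrl.read_state()['force'],ctrl.finish_job())"
```

```text
the job is handed in; nothing more can be done
[-0.6428475   0.58871051 -0.21265429] None
```

The cover-slip box is in the bay, the gate is shut with the bar down behind its catch, and I handed the job in at about 34 s. No verdict is reported.

**What I did:**
- I pressed the thumb plate to lift the bar over its catch and drew the gate open by the lip to about 1.8 rad.
- I gripped the box, carried it to the mouth and slid it in lengthwise and right way up. I then pushed it from behind until it stopped against the back stop, with the finger position no longer changing as the force rose to about 9 N.
- I pushed the gate shut on the pivot boss. At the stop it took about 11 N with no further movement, and then I backed the arm away.

**Last checks:**
- **Gate:** the individual estimates ran from -0.03 to +0.02 rad, so it reads as shut.
- **Bar:** it lies level with its nose behind the catch, and looks the same as in the starting pictures.
- **Box:** its rear edge shows within about 1.5 mm of where it should be when home.
- **Other things:** the flask, both vials, the flat carton and the amber bottle were detected within about 5 mm of their starting places.
- **Force:** it was near zero, so the arm was touching nothing.

**What disagreed:**
- One bay-pose fit taken while the gate was open came out wrong, because the gate points had moved, so I ignored it.
- In the final scene picture the network's best guess for the box fell on the catch, at 0.52 confidence. Its second guess there and the side camera both put the box in the bay, as the pictures show.

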